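Feed the ripe fruit tray through the chute flap

ROBOT

A 6-joint arm with a two-finger parallel gripper is mounted at the origin on the work surface. World frame = base frame: x ahead of the robot, y to its left, z up, the work surface at z = 0. Lengths are in mm, angles in rad, forces in N, time in s.
With the tool pointing down it reaches from about 400 to 925 mm from the base axis. Payload 12.5 kg.
Tool frame: the origin (TCP) lies on the mounting face of the last link; the fingertips stand 190 mm ahead of it and the grasp point (between the pads) lies 171 mm ahead of it; x points along the fingers, y is the direction in which the jaws open and shut, and the axes are right-handed (so a half turn about x gives the same grasp; the last joint's range is limited). The gripper opens to 95 mm and grips with 3 to 60 N. Pads are 20 mm wide; open, the fingers measure 119 mm over their backs; the gripper's body (75 mm by 180 mm) begins 59 mm behind the grasp point.
Start: joints at [-1.371, 0.491, 1.559, -0, 1.092, -0.106], TCP at [188.18, -595.998, 404.761] pointing down, gripper open.
Joint ranges: [-3.1, 3.1], [-0.84, 2.19], [0.05, 2.79], [-1.13, 4.28], [0.06, 2.93], [-2.69, 2.69]. Speed limits (rad/s): [2.22, 2.22, 2.79, 3.14, 3.14, 3.14].

INTERFACE

Orientations are given as [roll, pitch, yaw] about the fixed x, y, z axes, in that order (R = Rz(yaw) Ry(pitch) Rx(roll)).
In Python, from cell import env, eyes gives the robot as it stands. The module is installed in compiled form; this text tells all that it offers.
- The arm moves only by the tool jog_arm, never from a script. Its argument "deltas" is one flat list of numbers, 7 for each row, row after row: the shift along the tool's x, y, z in mm, then the turn, a rotation vector about the tool's x, y, z in rad, then the opening, from 0 (shut) to 1 (fully open). A call has 1 to 10 rows; each row shifts and turns the pose as measured when the row begins, along the tool's axes as they then stand; what a row does not reach is not made up. A row lasts 1/8 s, in which the tool goes at most 62.5 mm and 10.7 degrees, less where a joint would pass 70% of its speed; a pose out of reach is approached as far as the arm can. A call is refused whole if a number of a shift passes 62.5 or a number of a turn 0.188, either way. A call with a gripper value outside its range is refused whole. The fingers move at their own pace and stop on an object; the grip force is fixed at half the most. Time passes only in rows, so rows that do not move let the fingers close. It gives the time, the measured TCP pose, the force and the opening at its end, in the units of the state.
- env.state(): the state, without advancing time (a new reading comes with each control period).
- eyes.read_camera(name): name is "scene" or "side" or "wrist"; returns a dict with "image" (384x512x3 uint8, red, green, blue), "fovy" (degrees; the focal length in pixels is half the picture's height over the tangent of half this angle, whatever the lens; pixels are square), "cx", "cy" (the principal point, pixels), "world_from_camera" (4x4, takes a point from camera to world coordinates). Camera axes: x right, y up, looking along -z (the intrinsics and any distortion apply to the point x, -y, -z); pixel columns grow to the right and rows downward; lengths in mm; the calibration is good to about 2 mm. A picture is of the moment at which its call begins. There is no depth.
- env.job_done(): hands the job in, once; it reports no verdict.
The state is a dict: "t": time; "joints": joint angles; "qvel": joint speeds; "tau": joint torques, N m; "eef_pos": TCP position; "tcp_rot": TCP orientation; "ft_force": force on the tool from outside, world axes, zero at the start; "moment": the same for the moment, N m; "opening": opening from 0.0 (shut) to 1.0 (fully open).
Only numpy, scipy, OpenCV 4.12 (cv2) and the standard library are available. Lean on these libraries where they do the work, as an engineer would, in place of code of your own. Each camera call takes 0.05 s, during which the arm holds its last target.

TASK

Two fruit trays stand on the feed deck, one on each side of the mouth. Push the tray of black fruit sideways in front of the mouth, then push it forward so that its nose swings the hanging blue flap open and it slides through onto the roller chute; draw back so that the flap hangs shut again behind it. Only push the tray along the deck, never lift or tip it up, and leave the tray of green fruit, the tape roll and the jar where they are.

Things in the scene. Friction and masses are not known exactly. Their poses are not given: they have to be found in the camera images.
- hatch: Feed station, fixed during a run. Origin on the table under the middle of the mouth, in the plane of the shut flap; +x is the feeding direction (away from the robot, down the chute), y along the flap, z up. The flat deck is 90 mm above the table, from x = -270 to +5 mm, 740 mm wide. At x = 0 a grey guard wall 8 mm thick and 62 mm high stands on it, with the mouth in its middle.
- mouth (a point): Middle of the mouth's sill, on the deck surface, in the plane of the shut flap. The mouth is 128 mm wide; hinge line 58 mm and header top 68 mm above the deck. Two guides 22 mm high funnel into it: 64 mm either side of the middle at the mouth, 79 mm at 42 mm before it.
- chute (a point): Top of the first of seven free rollers, level with the deck, 20 mm past the flap. The rollers slope down 16 degrees to a stop 202 mm farther on. A tray pushed until its middle is past this point tips onto them and rolls down by itself; its rear edge is then 50 mm short of the flap, so fingers need not enter the mouth.
- flap (a joint): Blue flap, 122 mm wide and 53 mm high, hinged along its top edge, hanging shut by its own weight at 0; its lower edge swings away from the robot, growing to 1.45 rad. It falls shut in about half a second when nothing holds it; about 1 N opens it.
- ripe_tray: The tray to feed: white, rigid, full of black fruit, 140 mm long (its x), 110 mm wide (its y), 28 mm high, 0.2 to 0.42 kg; origin at the middle of its underside. Starts on the deck left or right of the mouth, 142 to 172 mm off the middle line, its middle 130 to 145 mm before the flap plane, turned up to 0.15 rad. Friction on the deck about 0.6.
- green_tray: The same tray with green fruit, on the other side of the mouth; origin at the middle of its underside. To be left alone.
- tape_roll: Yellow roll of tape lying flat near the deck's outer right end (-y), 60 mm across, 20 mm high; origin at the middle of its underside. To be left alone.
- jar: Small jar with a green cap near the deck's outer left end (+y), 52 mm across, 50 mm high; origin at the middle of its underside. To be left alone.
Mind the look-alikes: they are no part of the job. Of the things like the ripe_tray, leave any that is orange; of the rest the larger one is meant.

How it is judged (in metres and radians):
On the way, in this order (a step that is already met when the one before it is completed fails the run):
1. the tray of black fruit stands on the deck in line with the mouth (y of ripe_tray in the frame of hatch between -0.03 and 0.03 m and x of ripe_tray in the frame of hatch below 0 m), for 0.1 s.
2. the tray's nose has pushed the flap open (value of joint flap above 0.5 rad and x of ripe_tray in the frame of hatch above -0.07 m), for 0.1 s.
At the end, for the whole second after the job is handed in: The tray of black fruit lies at rest in the roller chute (its middle 100 to 200 mm past the flap plane, within 30 mm of the middle line, tilted under 0.45 rad), and the flap hangs shut behind it (under 0.1 rad) (x of ripe_tray in the frame of hatch between 0.1 and 0.2 m and y of ripe_tray in the frame of hatch between -0.03 and 0.03 m and height (world z) of ripe_tray below 0.085 m and angle between ripe_tray's own z axis and vertical below 0.45 rad and linear speed of ripe_tray below 0.03 m/s and value of joint flap below 0.1 rad and height (world z) of green_tray above 0.08 m); the robot touches nothing.
It fails at once if the tray of black fruit is lifted more than 10 mm off the deck (height (world z) of ripe_tray above 0.1 m).
It fails at once if the tray of black fruit is tipped more than 0.6 rad (angle between ripe_tray's own z axis and vertical above 0.6 rad).
It fails at once if the tray of green fruit is moved more than 20 mm (distance of green_tray from where it was at the start of the episode above 0.02 m).
It fails at once if the tape roll or the jar is moved more than 20 mm (distance of any of tape_roll, jar from where it was at the start of the episode above 0.02 m).
It also fails if it takes over 51 s, if anything falls off the work surface, if the arm or the gripper's body presses on something with over 40 N, if the wrist force passes 120 N, or if a joint passes its speed limit or range.

## Working session

There is one attempt and no reset: what is moved stays moved. The work goes in short steps, Python scripts to look and compute and a tool call to move; the robot and the scene stay as the last step left them, time stands still between calls to the robot, and variables do not carry over. Pictures are saved under pics/ and viewed, and the job is handed in when it is done.

Besides the shell and the picture viewer there is one more tool, called after ">>>" as name(argument=value, ...) on one line, values as JSON. jog_arm: Moves the arm, as the interface text tells. Its arguments: {"type":"object","properties":{"deltas":{"type":"array","items":{"type":"number"}}},"required":["deltas"]}

```bash
mkdir -p pics; ls; python3 - <<'E'
from cell import env, eyes
import cv2, numpy as np
print(env.state())
for n in ["scene","side","wrist"]:
    c=eyes.read_camera(n); cv2.imwrite(f"pics/{n}0.png",c["image"][:,:,::-1])
    print(n,{k:v for k,v in c.items() if k!="image"})
E
```

```text
pics
{'t': 0.0, 'joints': array([-1.37059698e+00,  4.91531148e-01,  1.55942267e+00, -1.26445770e-05,
        1.09169141e+00, -1.05625863e-01]), 'qvel': array([-2.04826487e-03,  3.26316248e-04,  5.45253256e-04,  3.97650712e-05,
        4.38762539e-04,  2.76849320e-04]), 'tau': array([ 3.13688208e-03, -6.12640357e+01, -2.58178675e+01,  6.93825656e-02,
        4.82245430e-02, -1.47044966e-04]), 'eef_pos': array([ 188.17449326, -595.96798457,  404.18851251]), 'tcp_rot': array([-1.66576801,  1.56974369,  1.78165568]), 'ft_force': array([-0.45529711, -0.25651814,  0.41474063]), 'moment': array([ 0.02878371,  0.01577269, -0.04699547]), 'opening': 0.9973326182585021}
scene {'fovy': 43.50748044953042, 'cx': 257.139106094735, 'cy': 199.5750302178641, 'world_from_camera': array([[ 6.51663283e-01, -4.72949517e-01,  5.93003980e-01,
         1.27721671e+03],
       [ 7.58491804e-01,  4.01151038e-01, -5.13583516e-01,
        -5.87157351e+02],
       [ 5.01491333e-03,  7.84472179e-01,  6.20143735e-01,
         8.36921414e+02],
       [ 0.00000000e+00,  0.00000000e+00,  0.00000000e+00,
         1.000
[... 207 characters left out ...]
  [-1.18706310e-01, -6.67627034e-01,  7.34971398e-01,
         7.94973462e+02],
       [-9.00986823e-03,  7.40898862e-01,  6.71556177e-01,
         8.41794321e+02],
       [ 0.00000000e+00,  0.00000000e+00,  0.00000000e+00,
         1.00000000e+00]])}
wrist {'fovy': 63.089143524071716, 'cx': 257.7923965817066, 'cy': 195.72343006917322, 'world_from_camera': array([[ 3.00727586e-01,  9.26970905e-01,  2.24249549e-01,
         2.50832999e+02],
       [-9.53710054e-01,  2.92240541e-01,  7.09408071e-02,
        -5.76692028e+02],
       [ 2.25254525e-04, -2.35202907e-01,  9.71946265e-01,
         3.84540698e+02],
       [ 0.00000000e+00,  0.00000000e+00,  0.00000000e+00,
         1.00000000e+00]])}
```

View pics/scene0.png

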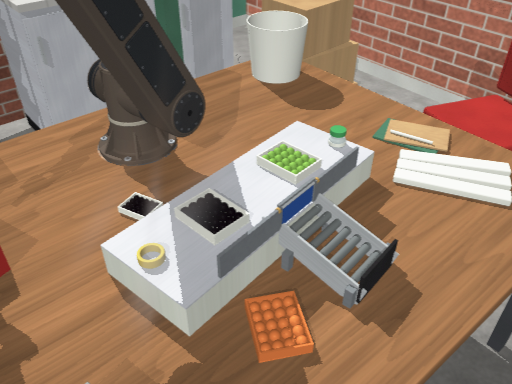

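View pics/side0.png

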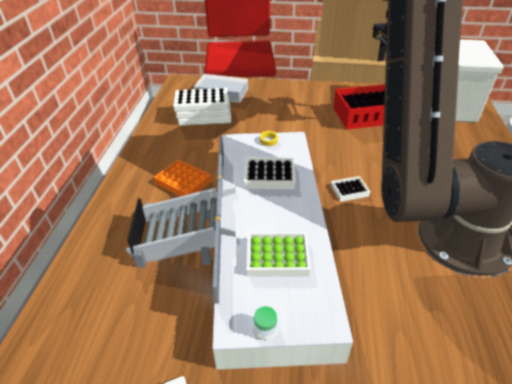

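View pics/wrist0.png

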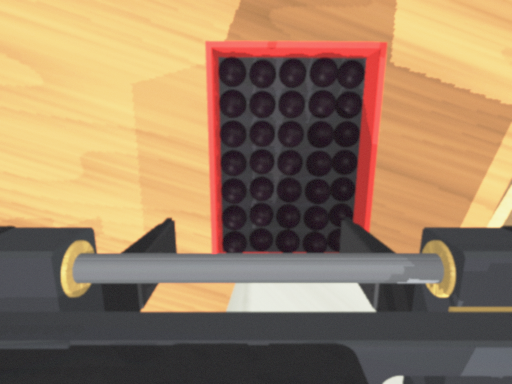

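The black-fruit candidates are:
- The white tray on the deck, at scene (212,215) and side (270,173).
- The small white tray on the table, at scene (140,207) and side (350,188). It is smaller, so not this one.
- The red crate at side (362,105).
- The white stack at side (203,105), which is off the deck.

There is also the orange tray at scene (278,325), which is excluded. I choose the white tray on the deck at scene (212,215) and will check it in a crop.

```bash
python3 - <<'E'
import cv2
a=cv2.imread("pics/scene0.png");b=cv2.imread("pics/side0.png")
cv2.imwrite("pics/c1.png",cv2.resize(a[120:320,100:390],None,fx=2.75,fy=2.75,interpolation=cv2.INTER_CUBIC))
cv2.imwrite("pics/c2.png",cv2.resize(b[120:370,130:380],None,fx=2.4,fy=2.4,interpolation=cv2.INTER_CUBIC))
E
```

```text
(no output)
```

View pics/c1.png

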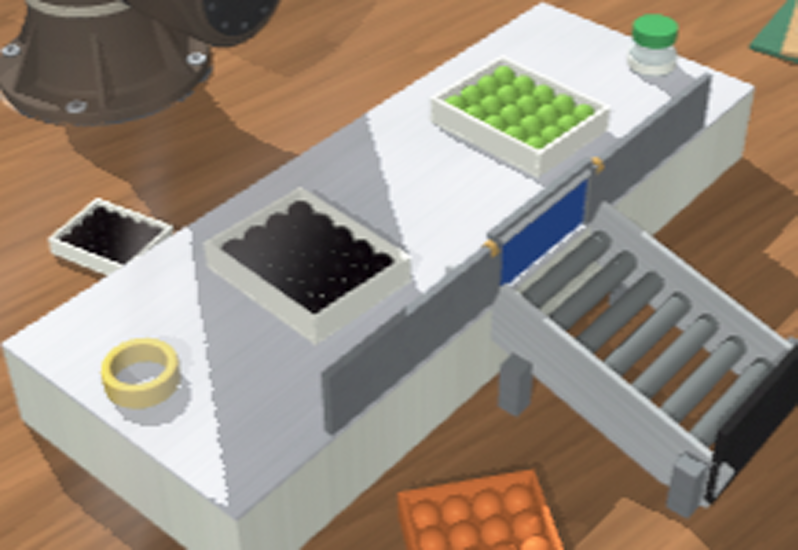

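View pics/c2.png

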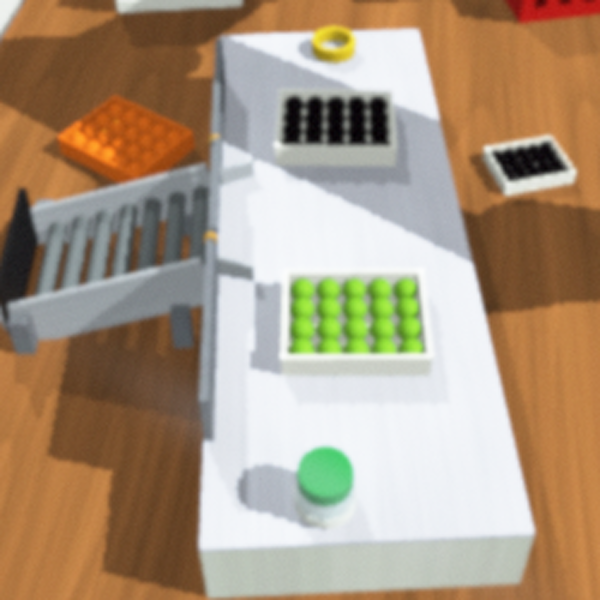

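```bash
cat > h.py <<'E'
import numpy as np, json
def ray(c,u,v):
    f=192/np.tan(np.radians(c["fovy"])/2); T=np.array(c["world_from_camera"])
    d=T[:3,:3]@np.array([(u-c["cx"])/f,-(v-c["cy"])/f,-1]); return T[:3,3],d/np.linalg.norm(d)
def plane(c,u,v,z):
    o,d=ray(c,u,v); return (o+d*(z-o[2])/d[2])
def tri(rs):
    A=sum(np.eye(3)-np.outer(d,d) for o,d in rs); b=sum((np.eye(3)-np.outer(d,d))@o for o,d in rs)
    p=np.linalg.solve(A,b); return p,max(np.linalg.norm(np.cross(p-o,d)) for o,d in rs)
E
python3 - <<'E'
from cell import eyes
from h import *
np.set_printoptions(precision=1,suppress=True)
s=eyes.read_camera("scene");d=eyes.read_camera("side")
S=lambda p:(p[0]/2.75+100-.3,p[1]/2.75+120-.3)
D=lambda p:(p[0]/2.4+130-.3,p[1]/2.4+120-.3)
pts={'deck+y near':((543,3),(533,531)),'deck+y far':((753,88),(203,550)),'deck-y far':((237,517),(221,37)),'deck-y near':((5,345),(418,30)),
'tray near +y':((302,188),(397,143)),'tray near -y':((206,243),(391,92)),'tray far -y':((315,318),(278,92)),'tray far +y':((410,257),(277,145)),
'post+':((597,164),(212,236)),'post-':((493,248),(215,136)),
'g near +':((504,59),(432,358)),'g near-':((432,98),(427,270)),'g far-':((542,152),(288,272)),'g far+':((609,112),(283,358)),
'jartop':((655,28),(326,474)),'tape':((140,360),(334,44))}
for k,(a,b) in pts.items():
    p,e=tri([ray(s,*S(a)),ray(d,*D(b))])
    print(k,p,round(e,1),plane(s,*S(a),p[2])[:2], '| z90/118',plane(s,*S(a),90 if 'deck' in k else 118)[:2],plane(d,*D(b),90 if 'deck' in k else 118)[:2])
E
```

```text
deck+y near [340.6 388.2  91. ] 0.7 [341.5 388.2] | z90/118 [340.3 389.4] [339.8 387.2]
deck+y far [607.6 433.6  87.4] 1.2 [608.7 434. ] | z90/118 [611.  430.5] [606.1 434.1]
deck-y far [ 728.  -294.6   87. ] 0.5 [ 728.5 -294.5] | z90/118 [ 730.7 -295.7] [ 726.7 -290.8]
deck-y near [ 458.7 -339.4   87.3] 0.9 [ 459.9 -339.2] | z90/118 [ 462.8 -340.1] [ 458.2 -336.5]
tray near +y [477.  -53.7 120.1] 2.8 [480.7 -53.5] | z90/118 [478.3 -51.9] [475.  -59.1]
tray near -y [ 486.6 -159.3  115.4] 0.7 [ 485.6 -159.3] | z90/118 [ 488.5 -160.9] [ 487.1 -155. ]
tray far -y [ 624.7 -144.7  115.6] 1.6 [ 622.8 -145. ] | z90/118 [ 625.  -146.5] [ 625.3 -140.1]
tray far +y [613.6 -39.7 117.5] 1.6 [615.4 -39.4] | z90/118 [615.8 -39.8] [612.3 -40.6]
post+ [652.3 143.4 150.4] 2.0 [654.4 143.8] | z90/118 [625.  178.3] [659.1 111.4]
post- [678.7  -7.2 151.6] 2.8 [681.7  -6.6] | z90/118 [652.5  21.9] [686.6 -48.7]
g near + [429.  242.  115.6] 1.6 [431. 242.] | z90/118 [433.9 239.2] [427.8 242.6]
g near- [437.2 135.3 116.9] 2.4 [440.4 135.3] | z90/118 [441.6 134.3] [435.3 134.2]
g far- [575.3 153.2 117.3] 2.0 [577.6 153.6] | z90/118 [578.3 152.8] [573.7 152.4]
g far+ [566.  255.4 113.2] 1.5 [567.6 255.7] | z90/118 [572.4 250.1] [564.2 258. ]
jartop [511.6 381.8 135.9] 0.1 [511.7 381.9] | z90/118 [492.2 406.6] [512.5 371.3]
tape [ 566.7 -271.8  105.2] 2.6 [ 563.5 -272.3] | z90/118 [ 576.  -277.8] [ 566.8 -250.1]
```

```bash
cat > g.py <<'E'
# usage: g.py hx hy tipz jawdir(x|y|-x|-y)  -> delta in tool frame
import sys
from h import *
from cell import env
from scipy.spatial.transform import Rotation as Ro
np.set_printoptions(precision=3,suppress=True)
O=np.array([665,68.2]);Y=0.162
hx=np.array([np.cos(Y),np.sin(Y),0]);hy=np.array([-np.sin(Y),np.cos(Y),0])
def toH(p): d=np.array(p[:2])-O; return d@hx[:2],d@hy[:2]
if __name__=="__main__":
    s=env.state(); R=Ro.from_euler('xyz',s['tcp_rot']).as_matrix(); p=np.array(s['eef_pos'])
    tip=p+R[:,0]*190
    print('t',s['t'],'tip hatch',np.round(toH(tip),1),'z',round(tip[2],1),'jaw in hatch',R[:,1]@hx,R[:,1]@hy,'F',s['ft_force']@hx,s['ft_force']@hy,s['ft_force'][2],'q',s['joints'],'op',s['opening'])
    a,b,z=map(float,sys.argv[1:4]);j=sys.argv[4]
    yd={'x':hx,'y':hy,'-x':-hx,'-y':-hy}[j]; xd=np.array([0,0,-1.]); T=np.column_stack([xd,yd,np.cross(xd,yd)])
    tp=np.array([*O,0])+a*hx+b*hy+np.array([0,0,z+190])
    print('shift in tool',R.T@(tp-p),'rotvec',Ro.from_matrix(R.T@T).as_rotvec())
    print('shift in target tool axes',T.T@(tp-p)); print('tool z in hatch',R[:,2]@hx,R[:,2]@hy)
E
for j in x -x y -y; do python3 g.py -140 -240 200 $j; done
```

```text
t 0.25 tip hatch [-577.7 -578.5] z 214.5 jaw in hatch 0.1432786363208 -0.9896822820351394 F -0.25496339787909766 -0.163469748340276 -0.09450659482798152 q [-1.371  0.491  1.559  0.     1.092 -0.106] op 1.0009418699114423
shift in tool [  14.637 -272.369 -481.708] rotvec [-1.427 -0.     0.   ]
shift in target tool axes [  14.481  437.713 -338.584]
tool z in hatch -0.9896823896382059 -0.14327862250779005
t 0.25 tip hatch [-577.7 -578.5] z 214.5 jaw in hatch 0.1432786363208 -0.9896822820351394 F -0.25496339787909766 -0.163469748340276 -0.09450659482798152 q [-1.371  0.491  1.559  0.     1.092 -0.106] op 1.0009418699114423
shift in tool [  14.637 -272.369 -481.708] rotvec [1.715 0.    0.   ]
shift in target tool axes [  14.481 -437.713  338.584]
tool z in hatch -0.9896823896382059 -0.14327862250779005
t 0.25 tip hatch [-577.7 -578.5] z 214.5 jaw in hatch 0.1432786363208 -0.9896822820351394 F -0.25496339787909766 -0.163469748340276 -0.09450659482798152 q [-1.371  0.491  1.559  0.     1.092 -0.106] op 1.0009418699114423
shift in tool [  14.637 -272.369 -481.708] rotvec [-2.998 -0.001 -0.   ]
shift in target tool axes [ 14.481 338.584 437.713]
tool z in hatch -0.9896823896382059 -0.14327862250779005
t 0.25 tip hatch [-577.7 -578.5] z 214.5 jaw in hatch 0.1432786363208 -0.9896822820351394 F -0.25496339787909766 -0.163469748340276 -0.09450659482798152 q [-1.371  0.491  1.559  0.     1.092 -0.106] op 1.0009418699114423
shift in tool [  14.637 -272.369 -481.708] rotvec [ 0.144 -0.     0.   ]
shift in target tool axes [  14.481 -338.584 -437.713]
tool z in hatch -0.9896823896382059 -0.14327862250779005
```

>>> jog_arm(deltas=[0,-27,-48,0,0,0,1,0,-27,-48,0,0,0,1,0,-27,-48,0,0,0,1,0,-27,-48,0,0,0,1,0,-27,-48,0,0,0,1,0,-27,-48,0,0,0,1,0,-27,-48,0,0,0,1,0,-27,-48,0,0,0,1,0,-27,-48,0,0,0,1,0,-27,-48,0,0,0,1])

```text
t: 1.5
eef_pos: [574.2, -184.6, 404.1]
tcp_rot: [2.477, 1.57, -0.366]
ft_force: [0.7, -1.0, 0.3]
opening: 1.001
```

>>> jog_arm(deltas=[0,0,0,-0.18,0,0,1,0,0,0,-0.18,0,0,1,0,0,0,-0.18,0,0,1,0,0,0,-0.18,0,0,1,0,0,0,-0.18,0,0,1,0,0,0,-0.18,0,0,1,0,0,0,-0.18,0,0,1,0,0,0,-0.18,0,0,1])

```text
t: 2.5
eef_pos: [576.8, -180.2, 402.7]
tcp_rot: [-2.478, 1.57, 2.454]
ft_force: [0.1, -0.2, 0.2]
opening: 1.0
```

```bash
python3 g.py -140 -240 200 x
```

```text
t 2.5 tip hatch [-127.3 -230.8] z 212.7 jaw in hatch 0.9983310660086405 0.05774553778106091 F 0.06130332056387853 -0.1906592545971256 0.18412781386952162 q [-0.412  0.463  1.614  0.     1.065 -0.632] op 1.0003598276843029
shift in tool [ 12.698 -13.334   8.3  ] rotvec [ 0.058 -0.001  0.001]
shift in target tool axes [ 12.696 -12.842   9.044]
tool z in hatch 0.05774484432583412 -0.9983309357629677
```

>>> jog_arm(deltas=[13,-13,9,0.058,0,0,1,0,0,0,0,0,0,1])

```text
t: 2.75
eef_pos: [565.1, -192.6, 388.3]
tcp_rot: [-2.26, 1.569, 2.605]
ft_force: [-0.6, -1.0, 0.5]
opening: 1.003
```

```bash
python3 g.py -140 -240 97 x; python3 - <<'E'
from cell import env, eyes
import cv2
for n in ["scene","wrist"]:
    c=eyes.read_camera(n); cv2.imwrite(f"pics/{n}1.png",c["image"][:,:,::-1])
E
```

```text
t 2.75 tip hatch [-141. -241.] z 198.3 jaw in hatch 0.9999501090122206 -0.009861688074560804 F -0.7544553707760728 -0.8818602396863897 0.4957941571590156 q [-0.439  0.468  1.649  0.     1.027 -0.591] op 1.0031696742837126
shift in tool [101.346   0.856  -1.154] rotvec [-0.01  -0.001  0.002]
shift in target tool axes [101.346   0.707  -1.279]
tool z in hatch -0.009863772265868292 -0.9999504953726849
```

View pics/scene1.png

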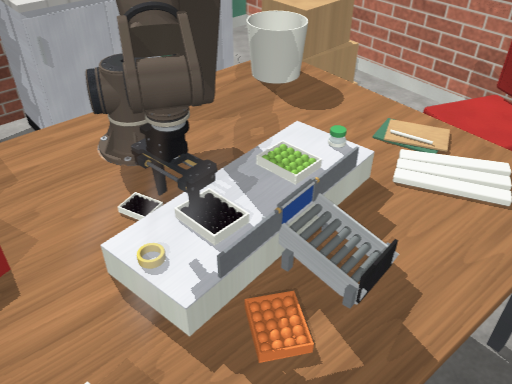

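View pics/wrist1.png

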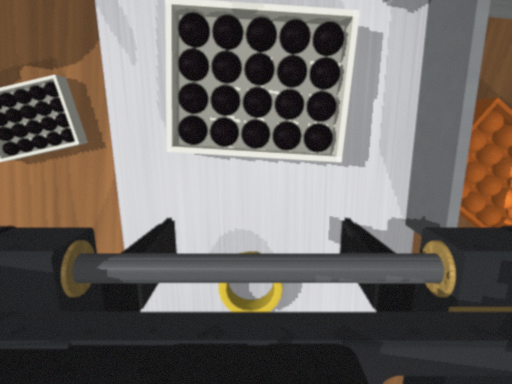

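The wrist view confirms the choice: the black-fruit white tray spans (167,0)-(355,160), with its near rim at rows 150-160. The tape roll is at (250,285). I'll check their places from this second view.

```bash
python3 - <<'E'
from cell import eyes
from h import *
from g import toH
c=eyes.read_camera("wrist")
for n,u,v,z in [('tray a',167,3,118),('tray b',357,12,118),('tray c',341,161,118),('tray d',167,152,118),('tape top mid',250,287,110)]:
    print(n,np.round(toH(plane(c,u,v,z)),1))
print(np.round(toH(c["world_from_camera"][:2,3]),1))
E
```

```text
tray a [-204.3  -93.6]
tray b [ -67.  -100.4]
tray c [ -72.6 -208.6]
tray d [-212.4 -200.4]
tape top mid [-147.6 -325.2]
[-139.3 -176. ]
```

>>> jog_arm(deltas=[50,0,-1,-0.01,0,0,1,45,0,0,0,0,0,1,0,0,0,0,0,0,1])

```text
t: 3.28
eef_pos: [566.6, -190.9, 294.4]
tcp_rot: [1.089, 1.566, -0.319]
ft_force: [-0.7, -1.2, 0.2]
opening: 0.999
```

```bash
python3 g.py -140 -70 97 x
```

```text
t 3.275 tip hatch [-138.1 -240.3] z 104.4 jaw in hatch 0.9999912079062339 0.0010761962288758896 F -0.8822914787081406 -1.091885249997785 0.21254594206425687 q [-0.436  0.581  1.738  0.001  0.818 -0.599] op 0.9985900079419977
shift in tool [   6.995   -0.942 -169.901] rotvec [ 0.001  0.002 -0.004]
shift in target tool axes [   7.359   -1.095 -169.885]
tool z in hatch 0.0010676113905960616 -0.9999971833863679
```

>>> jog_arm(deltas=[6,0,-6,0,0.002,-0.004,1,0,0,-8,0,0,0,1,0,0,-8,0,0,0,1,0,0,-12,0,0,0,1,0,0,-12,0,0,0,1,0,0,-12,0,0,0,1,0,0,-12,0,0,0,1,0,0,-12,0,0,0,1])

```text
t: 4.28
eef_pos: [553.4, -104.6, 293.4]
tcp_rot: [0.971, 1.563, -0.438]
ft_force: [-0.8, -1.1, 0.3]
opening: 1.0
```

```bash
python3 g.py -140 -65 98 x;python3 - <<'E'
from cell import env, eyes
import cv2
for n in ["wrist"]:
    c=eyes.read_camera(n); cv2.imwrite(f"pics/{n}2.png",c["image"][:,:,::-1])
E
```

```text
t 4.275 tip hatch [-136.8 -153.4] z 103.4 jaw in hatch 0.9999787019890578 0.00032172391907465123 F -0.9419428114944889 -0.9559510463460799 0.3424084360268843 q [-0.304  0.542  1.827 -0.002  0.765 -0.465] op 1.0002564680301882
shift in tool [  5.005  -1.958 -87.56 ] rotvec [ 0.     0.004 -0.007]
shift in target tool axes [  5.408  -1.95  -87.537]
tool z in hatch 0.0002926431266067519 -0.9999900038832739
```

View pics/wrist2.png

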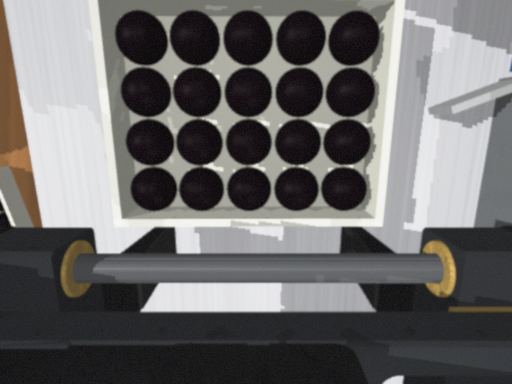

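```bash
cat > w.py <<'E'
from cell import eyes
from h import *
from g import toH
import sys
c=eyes.read_camera("wrist")
a=list(map(float,sys.argv[1:]))
for i in range(0,len(a),3): print(a[i:i+3],np.round(toH(plane(c,*a[i:i+3])),1))
E
python3 w.py 118 224 118 382 224 118 95 0 118 403 0 118
```

```text
[118.0, 224.0, 118.0] [-210. -140.]
[382.0, 224.0, 118.0] [ -71.9 -140.1]
[95.0, 0.0, 118.0] [-209.1  -35.6]
[403.0, 0.0, 118.0] [-72.6 -35.3]
```

>>> jog_arm(deltas=[4,-2,-12,0,0.004,-0.007,1,0,0,-12,0,0,0,1,0,0,-12,0,0,0,1,0,0,-12,0,0,0,1,0,0,-12,0,0,0,1,0,0,-12,0,0,0,1,0,0,-8,0,0,0,1,0,0,-3,0,0,0,1])

```text
t: 5.38
eef_pos: [536.8, -17.1, 289.0]
tcp_rot: [-1.62, 1.569, -3.028]
ft_force: [-0.0, -0.8, -0.3]
opening: 1.0
```

```bash
python3 g.py -140 -68 98 x;python3 - <<'E'
from cell import env, eyes
import cv2
for n in ["wrist","side"]:
    c=eyes.read_camera(n); cv2.imwrite(f"pics/{n}3.png",c["image"][:,:,::-1])
E
```

```text
t 5.375 tip hatch [-140.5  -63.4] z 99.0 jaw in hatch 0.999998243730082 0.00128755633378176 F -0.14136375899139605 -0.7743831402910215 -0.2510209278354704 q [-0.155  0.52   1.893 -0.001  0.73  -0.318] op 0.9995675855084523
shift in tool [0.959 0.267 4.542] rotvec [ 0.001 -0.     0.001]
shift in target tool axes [0.96  0.272 4.542]
tool z in hatch 0.001287465876073902 -0.9999991689511225
```

View pics/wrist3.png

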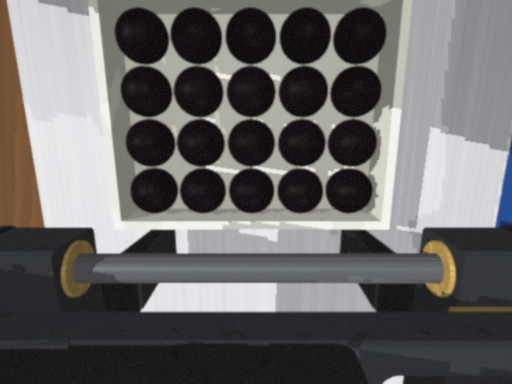

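View pics/side3.png

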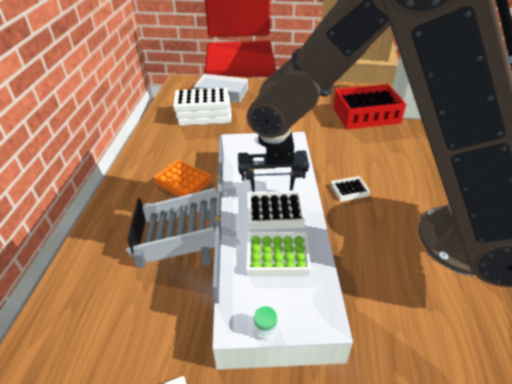

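```bash
python3 w.py 118 226 118 388 228 118 95 0 118 409 0 118; python3 - <<'E'
import cv2
b=cv2.imread("pics/side3.png")
cv2.imwrite("pics/c3.png",cv2.resize(b[170:290,190:330],None,fx=5,fy=5,interpolation=cv2.INTER_CUBIC))
E
```

```text
[118.0, 226.0, 118.0] [-211.8  -51.4]
[388.0, 228.0, 118.0] [-74.  -52.3]
[95.0, 0.0, 118.0] [-210.9   51.6]
[409.0, 0.0, 118.0] [-75.2  51.6]
```

View pics/c3.png

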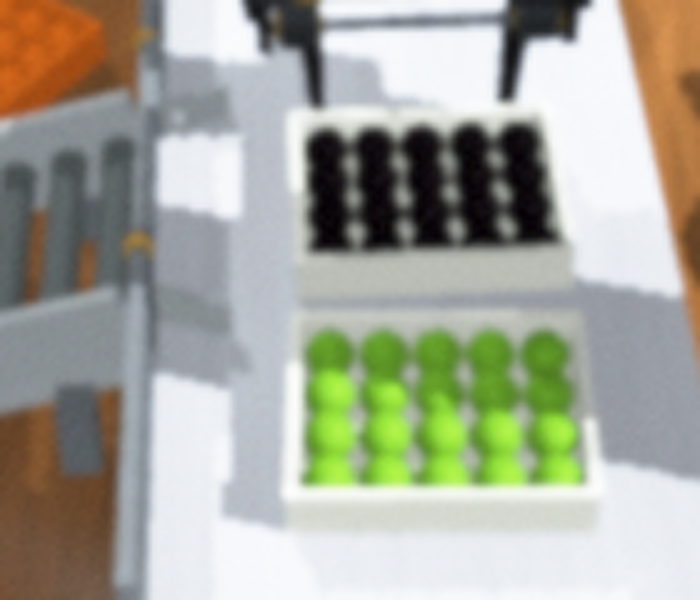

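>>> jog_arm(deltas=[0,0,30,0,0,0,1,0,0,5,0,0,0,1,-50,0,0,0,0,0,1,-50,0,0,0,0,0,1,0,-50,-30,0,0,0,1,0,-50,-30,0,0,0,0.6,0,0,-40,0,0,0,0.6])

```text
t: 6.4
eef_pos: [425.2, 30.0, 391.8]
tcp_rot: [-2.236, 1.568, 2.632]
ft_force: [0.3, 0.4, 0.8]
opening: 0.847
```

>>> jog_arm(deltas=[0,0,0,0.18,0,0,0.6,0,0,0,0.18,0,0,0.6,0,0,0,0.18,0,0,0.6,0,0,0,0.18,0,0,0.6,0,0,0,0.18,0,0,0.6,0,0,0,0.18,0,0,0.6,0,0,0,0.18,0,0,0.6,0,0,0,0.18,0,0,0.6,0,0,0,0.12,0,0,0.6])

```text
t: 7.52
eef_pos: [421.6, 34.2, 392.3]
tcp_rot: [-0.894, 1.566, 2.363]
ft_force: [0.2, 0.0, -0.6]
opening: 0.603
```

```bash
python3 g.py -240 3 200 -y
```

```text
t 7.525 tip hatch [-246.1    6.4] z 202.3 jaw in hatch -0.04612142690100759 -0.9989298833611259 F 0.14969410432238867 -0.014326338024181233 -0.5613038319527828 q [-0.076  0.221  2.04   0.004  0.883  1.377] op 0.6028546137600159
shift in tool [ 2.263  2.484 -5.78 ] rotvec [-0.046  0.003  0.004]
shift in target tool axes [ 2.287  2.74  -5.654]
tool z in hatch -0.9989324382799015 0.046111980723821486
```

>>> jog_arm(deltas=[2,3,-6,-0.046,0.003,0.004,0.6,50,0,0,0,0,0,0.6,50,0,0,0,0,0,0.6,0,0,0,0,0,0,0.6])

```text
t: 8.02
eef_pos: [427.8, 32.6, 289.0]
tcp_rot: [2.924, 1.568, -0.058]
ft_force: [-0.0, -0.0, -0.2]
opening: 0.6
```

```bash
python3 g.py -225 3 98 -y;python3 - <<'E'
from cell import env, eyes
import cv2
for n in ["wrist"]:
    c=eyes.read_camera(n); cv2.imwrite(f"pics/{n}4.png",c["image"][:,:,::-1])
E
```

```text
t 8.025 tip hatch [-239.2    3. ] z 99.0 jaw in hatch -0.002282302531401554 -0.9999971817957038 F -0.02399425868238359 -0.04042090109142867 -0.19969505274788568 q [-0.078  0.404  2.147  0.     0.587  1.333] op 0.6002911614200918
shift in tool [  1.064   0.094 -14.787] rotvec [-0.002 -0.003 -0.001]
shift in target tool axes [  1.02    0.129 -14.79 ]
tool z in hatch -0.9999930329665043 0.0022803607690471193
```

View pics/wrist4.png

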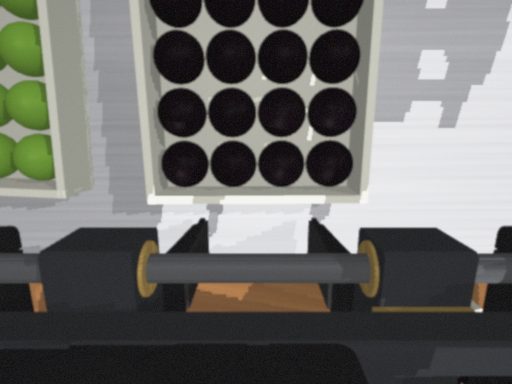

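>>> jog_arm(deltas=[0,0,-10,0,0,0,0.6,0,0,-10,0,0,0,0.6,0,0,-10,0,0,0,0.6,0,0,-10,0,0,0,0.6,0,0,-10,0,0,0,0.6,0,0,-10,0,0,0,0.6,0,0,-8,0,0,0,0.6])

```text
t: 8.95
eef_pos: [500.6, 44.4, 296.3]
tcp_rot: [2.916, 1.558, -0.065]
ft_force: [-1.0, -0.9, 0.9]
opening: 0.597
```

```bash
python3 g.py -100 3 98 -y;python3 - <<'E'
from cell import env, eyes
import cv2
for n in ["wrist"]:
    c=eyes.read_camera(n); cv2.imwrite(f"pics/{n}5.png",c["image"][:,:,::-1])
E
```

```text
t 8.95 tip hatch [-163.7    2.5] z 106.3 jaw in hatch -0.002219060571458329 -0.9999933469271376 F -1.0858658113556103 -0.7091082748785703 0.8734583925828182 q [-0.043  0.469  1.972 -0.     0.687  1.368] op 0.5971629139284598
shift in tool [  9.148  -0.146 -65.983] rotvec [-0.002 -0.013 -0.003]
shift in target tool axes [  8.314   0.025 -66.094]
tool z in hatch -0.9999177000953009 0.0021822908235321686
```

View pics/wrist5.png

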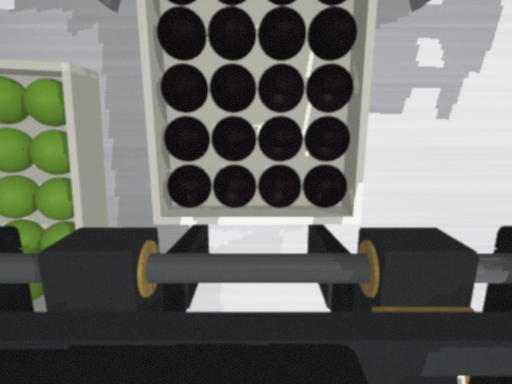

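>>> jog_arm(deltas=[6,0,-6,0,-0.013,-0.003,0.6,2,0,-10,0,0,0,0.6,1,0,-10,0,0,0,0.6,1,0,-10,0,0,0,0.6,1,0,-10,0,0,0,0.6])

```text
t: 9.62
eef_pos: [548.9, 52.2, 284.5]
tcp_rot: [-0.177, 1.567, 3.124]
ft_force: [-3.9, -0.4, 2.5]
opening: 0.596
```

```bash
python3 g.py -60 3 98 -y;python3 - <<'E'
from cell import env, eyes
import cv2
for n in ["wrist","scene"]:
    c=eyes.read_camera(n); cv2.imwrite(f"pics/{n}6.png",c["image"][:,:,::-1])
E
```

```text
t 9.625 tip hatch [-117.8    3. ] z 94.5 jaw in hatch -0.0022471575339367902 -0.9999972909623611 F -3.8970529935057234 0.25306446176681024 2.5457633385872933 q [-0.025  0.543  1.861 -0.     0.742  1.386] op 0.5957804009781248
shift in tool [ -3.719  -0.246 -57.113] rotvec [-0.002  0.003  0.001]
shift in target tool axes [ -3.526  -0.116 -57.126]
tool z in hatch -0.9999917396833051 0.002245088668241189
```

View pics/wrist6.png

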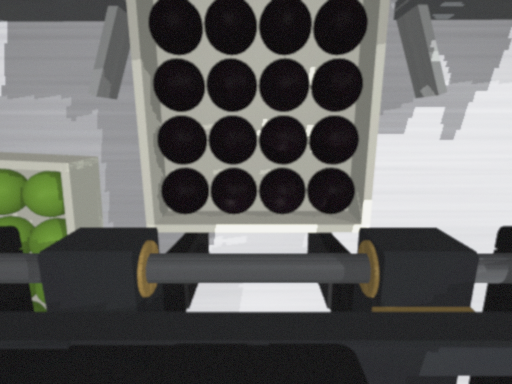

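View pics/scene6.png

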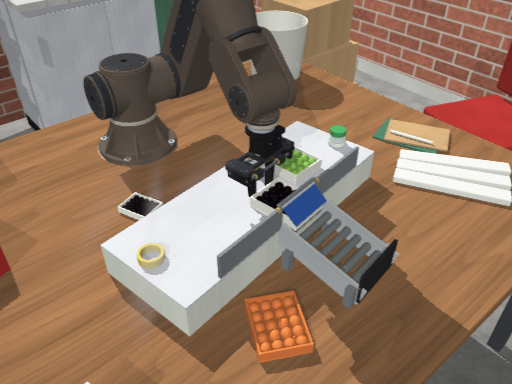

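>>> jog_arm(deltas=[-3,0,-9,0,0.003,0,0.6,0,0,-9,0,0,0,0.6,0,0,-9,0,0,0,0.6,0,0,-9,0,0,0,0.6,0,0,-8,0,0,0,0.6,0,0,-4,0,0,0,0.6])

```text
t: 10.48
eef_pos: [600.3, 60.4, 287.7]
tcp_rot: [-3.045, 1.568, 0.256]
ft_force: [-1.6, 0.2, -0.3]
opening: 0.6
```

```bash
python3 g.py -60 3 98 -y;python3 - <<'E'
from cell import env, eyes
import cv2
for n in ["wrist","scene"]:
    c=eyes.read_camera(n); cv2.imwrite(f"pics/{n}7.png",c["image"][:,:,::-1])
E
```

```text
t 10.475 tip hatch [-64.5   2.8] z 97.7 jaw in hatch -0.0023070514557105206 -0.9999972992111951 F -1.5223139310373075 0.46755371333399526 -0.3135346136345186 q [-0.009  0.596  1.729  0.001  0.814  1.401] op 0.5997497835997704
shift in tool [-0.317 -0.31  -5.068] rotvec [-0.002 -0.003  0.   ]
shift in target tool axes [-0.332 -0.299 -5.068]
tool z in hatch -0.9999931144581277 0.002307859024052529
```

View pics/wrist7.png

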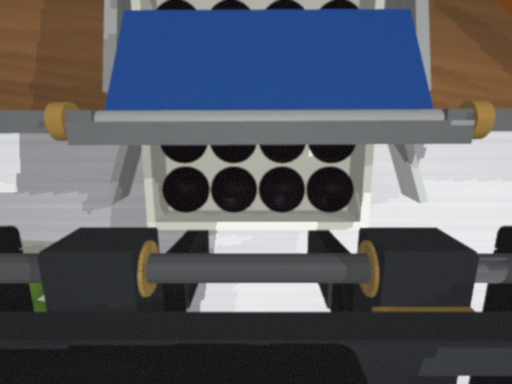

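View pics/scene7.png

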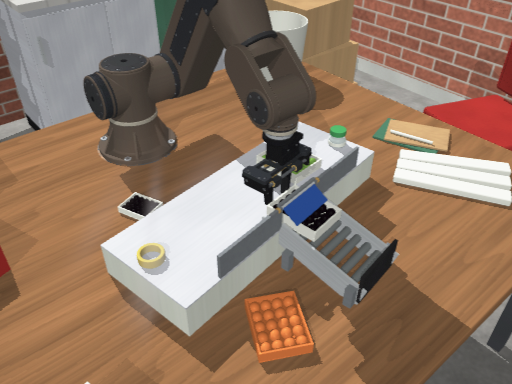

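>>> jog_arm(deltas=[0,0,-8,0,0,0,0.6,0,0,-6,0,0,0,0.6,0,0,-2,0,0,0,0.6,0,0,0,0,0,0,0.6,0,0,0,0,0,0,0.6])

```text
t: 11.2
eef_pos: [616.9, 63.0, 287.8]
tcp_rot: [-3.066, 1.567, 0.235]
ft_force: [-0.4, -0.1, 0.1]
opening: 0.6
```

```bash
python3 g.py -60 3 98 -y;python3 - <<'E'
from cell import env, eyes
import cv2
for n in ["scene"]:
    c=eyes.read_camera(n); cv2.imwrite(f"pics/{n}8.png",c["image"][:,:,::-1])
E
```

```text
t 11.2 tip hatch [-47.7   2.7] z 97.8 jaw in hatch -0.0024775894068983367 -0.9999968994394768 F -0.4204071111313624 -0.053663199617452376 0.07555531748332 q [-0.005  0.616  1.685  0.001  0.838  1.406] op 0.5997697958449945
shift in tool [-0.222 -0.344 11.682] rotvec [-0.002 -0.003  0.   ]
shift in target tool axes [-0.183 -0.373 11.681]
tool z in hatch -0.999991511615367 0.0024784000122519364
```

View pics/scene8.png

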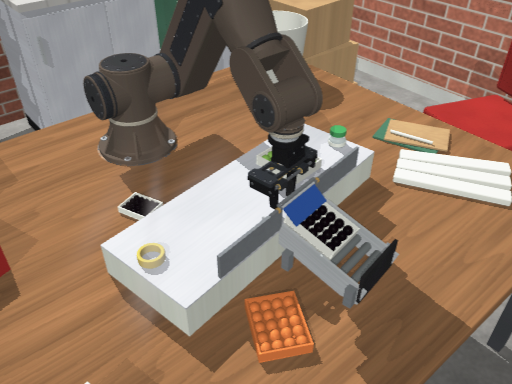

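The tray has tipped onto the rollers and is rolling down. I'll draw back now.

>>> jog_arm(deltas=[0,0,10,0,0,0,0.6,0,0,25,0,0,0,0.6,0,0,40,0,0,0,0.6,-20,0,40,0,0,0,0.6,-40,0,30,0,0,0,0.6,-40,0,0,0,0,0,0.6,0,0,0,0,0,0,0.6,0,0,0,0,0,0,0.6,0,0,0,0,0,0,0.6,0,0,0,0,0,0,0.6])

```text
t: 12.5
eef_pos: [463.3, 38.9, 387.2]
tcp_rot: [-0.546, 1.568, 2.755]
ft_force: [-0.5, 0.2, 0.5]
opening: 0.6
```

```bash
python3 - <<'E'
from cell import env, eyes
import cv2
for n in ["scene","side"]:
    c=eyes.read_camera(n); cv2.imwrite(f"pics/{n}9.png",cv2.resize(c["image"][100:320,100:400,::-1],None,fx=2.6,fy=2.6))
print(env.state()['t'])
E
```

```text
12.6
```

View pics/scene9.png

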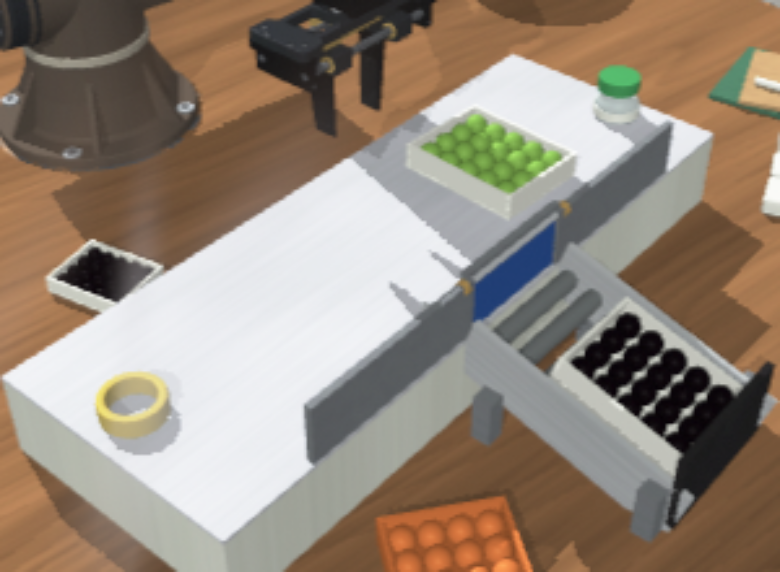

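View pics/side9.png

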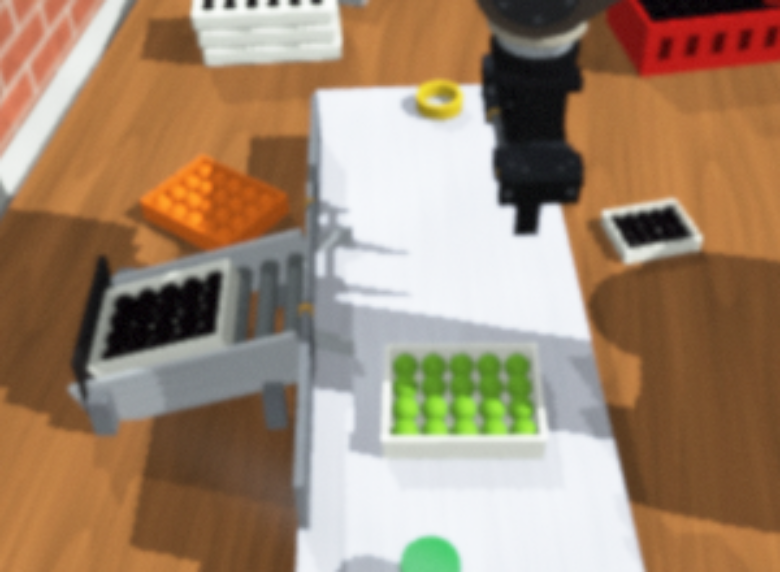

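The tray is against the stop, at scene crop (655,370), and the flap hangs shut at (515,270). I'll let it settle for a second, then measure and check for motion.

>>> jog_arm(deltas=[0,0,0,0,0,0,0.6,0,0,0,0,0,0,0.6,0,0,0,0,0,0,0.6,0,0,0,0,0,0,0.6,0,0,0,0,0,0,0.6,0,0,0,0,0,0,0.6,0,0,0,0,0,0,0.6,0,0,0,0,0,0,0.6])

```text
t: 13.6
eef_pos: [463.6, 38.9, 386.9]
tcp_rot: [-0.494, 1.568, 2.807]
ft_force: [0.2, 0.3, 0.0]
opening: 0.598
```

```bash
python3 - <<'E'
from cell import env, eyes
from h import *
from g import toH
import cv2
s=eyes.read_camera("scene");d=eyes.read_camera("side")
new=cv2.resize(s["image"][100:320,100:400,::-1],None,fx=2.6,fy=2.6); old=cv2.imread("pics/scene9.png")
print("scene change, max over chute/flap:",cv2.absdiff(new,old)[200:540,460:780].max())
def cen(c,x0,x1,y0,y1):
    g=c["image"][y0:y1,x0:x1].max(2); m=(g<50).astype(np.uint8)
    cs,_=cv2.findContours(m,0,2); return [ (cv2.contourArea(k),cv2.boundingRect(k)) for k in cs if cv2.contourArea(k)>30]
k=2.6
P=lambda u,v:(u/k+100-.3,v/k+100-.3)
# rim corners: rear +y, rear -y
for n,a,b in [('rear +y',(628,298),(232,345)),('rear -y',(553,368),(232,262))]:
    p,e=tri([ray(s,*P(*a)),ray(d,*P(*b))]); print(n,np.round(toH(p),1),p[2].round(1),e.round(1))
g=s["image"].astype(int); hsv=cv2.cvtColor(s["image"],cv2.COLOR_RGB2HSV)
print("green/jar/tape shift px:")
a=cv2.cvtColor(cv2.imread("pics/scene0.png"),cv2.COLOR_BGR2HSV)
for n,lo,hi,r in [('green',(35,120,60),(50,255,255),(250,130,330,190)),('cap',(60,120,60),(80,255,255),(320,115,360,160)),('tape',(20,90,90),(32,255,255),(120,230,180,280))]:
    q=[]
    for im in (a,hsv):
        m=cv2.inRange(im[r[1]:r[3],r[0]:r[2]],lo,hi); M=cv2.moments(m,True); q.append(np.array([M['m10'],M['m01']])/M['m00'])
    print(n,(q[1]-q[0]).round(2))
E
```

```text
scene change, max over chute/flap: 76
rear +y [80.1 65.9] 90.8 5.1
rear -y [ 85.6 -54.8] 89.6 0.2
green/jar/tape shift px:
green [0.06 0.12]
cap [0. 0.]
tape [-0.26 -0.75]
```

```bash
python3 - <<'E'
from cell import env, eyes
import cv2,numpy as np
s=eyes.read_camera("scene")["image"][:,:,::-1]
new=cv2.resize(s[100:320,100:400],None,fx=2.6,fy=2.6); old=cv2.imread("pics/scene9.png")
d=cv2.absdiff(new,old).max(2)[200:540,460:780]; print(d.mean(),(d>25).sum())
s2=eyes.read_camera("scene")["image"][:,:,::-1]; print(cv2.absdiff(s,s2)[170:310,270:400].max(), (cv2.absdiff(s,s2)[170:310,270:400]>15).sum())
cv2.imwrite("pics/s10.png",new)
E
```

```text
0.901920955882353 261
6 0
```

View pics/s10.png

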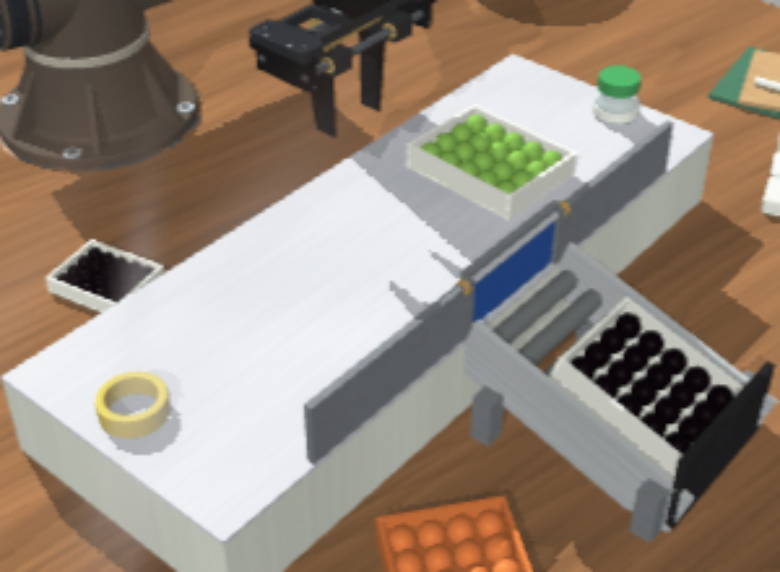

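Everything is still: two pictures in succession show no difference. The tray is at the stop, the flap is shut and the gripper is clear.

```bash
python3 -c "
from cell import env
print(env.job_done(), env.state()['t'])"
```

```text
the job is handed in; nothing more can be done
the job is handed in; nothing more can be done
```

I pushed the tray of black fruit sideways until it stood in line with the mouth, about 3 mm off the middle line. I then pushed it forward through the flap until it tipped onto the rollers, drew back, and handed the job in after about 14 s of the 51 s allowed.

- **Tray:** it rests against the chute stop. Its middle is about 150 mm past the flap plane and about 5 mm off the middle line. Two pictures in succession showed no movement.
- **Flap:** it hangs shut in the picture; I did not measure its angle.
- **Other things:** the green tray and the jar have not moved in the images. The tape roll's mask shifted under 1 pixel, which I put down to changed shadows.
- **Robot:** the gripper is well clear of everything, with the wrist force near zero.
- **Disagreements:** the two views disagreed by about 5 mm on one rear rim corner of the tray, so its place in the chute is good only to several millimetres. A comparison of pictures about 1 s apart, before hand-in, still showed some changed pixels around the chute, probably the last settling, and I did not trace them further.

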